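Count the stroke, then uncouple the drawbar and hold it clear

TASK

Log the next stroke on the coupling test rig: swing the stroke counter's sprung lever all the way to its stop, then let go so that it springs back. Then uncouple the drawbar: pull the coupler's latch sideways against its spring, lift the coupler off the ball to at least 7 cm above where it sat, and finish while holding it still up there with the gripper, so that the ball can be inspected. Leave the loose offcut, small cardboard box and jar alone.

Things in the scene. Friction and masses are not known exactly. Their poses are not given: they have to be found in the camera images.
- rig: Fixed coupling test rig: steel base plate 300x120x10 mm with a 50 mm tow ball (axis 100 mm along -x from the origin, the end nearer the robot; top 95 mm up) and a clevis at the far end. In it pivots a grey square drawbar, 40 mm wide, ending in a dark cup (coupler, 66 mm across) over the ball. Origin: centre of the underside; x along the drawbar from ball to clevis, y left (latch side), z up.
- coupler_top (a point): Top of the coupler cup, on its middle; 107 mm above the table when coupled. It moves with the drawbar, 220 mm from the pivot pin.
- pivot_pin (a point): Centre of the drawbar's pivot pin in the clevis: 120 mm along the rig's +x from its origin, 85 mm above the table. Its axis is the rig's y.
- drawbar (a joint): Drawbar angle about the pivot pin (rad): 0 = coupler down on the ball, positive = raised, up to 0.6; 0.33 lifts coupler and latch tab by about 70 mm. It weighs about 0.5 kg (3 to 6 N at the tab) and falls back if let go. While the latch is home it holds the coupler down on the ball.
- latch_tab (a point): Grip point of the latch's upright pull tab: flat steel, rounded upper end, 10 mm thick (along y), 24 mm wide (along x). Its top is 16 mm above this point, 161 mm above the table when coupled. 77 mm to +y of the rig's middle plane, 60 mm above the pivot pin. Nothing beside it above 110 mm. Axes are the drawbar's: pull along +y. It moves with latch and drawbar: the drawbar can be lifted by it.
- latch (a joint): How far the latch is pulled out, sideways along the rig's +y, away from the coupler (m): 0 = home, locked under the ball; stop at 0.016. It frees the ball from 0.011 on. Spring: about 5 N at 0, 11 N at the stop; it springs home if let go.
- counter: Fixed stroke counter: a grey housing 60x70 mm, top 48 mm above the table, on a small foot plate, with a sprung lever on top. Origin: centre of its underside; at its yaw 0, x points away from the robot, y to the left. Its front, with a row of four small white blank wheels, faces -x.
- lever_axis (a point): The lever's upright hinge axis, on the middle of the counter, 52 mm above the table.
- lever_peg (a point): Middle of the thumb peg: an upright round steel peg, 11 mm in diameter, 30 mm tall (from 56 to 86 mm above the table; this point at 74 mm), 44 mm from the lever's axis.
- lever (a joint): Lever angle (rad): 0 = at rest, the arm points to the counter's -y but 0.45 rad back towards its -x; grows as the peg is pushed towards the counter's +x (anticlockwise from above); stop at 0.9. Spring: about 2 N at the peg at rest, 4 N at the stop; it springs back to 0 when let go.
- offcut: Bystander: loose wooden offcut, 60x90x30 mm. Origin: centre of its underside.
- small_box: Bystander: loose small green cardboard box, 51x70x41 mm. Origin: centre of its underside.
- plug_jar: Bystander: loose jar with a white lid, 64 mm across, 85 mm high. Origin: centre of its underside.

How it is judged:
On the way, in this order (a step that is already met when the one before it is completed fails the run):
1. the counter's lever reaches its stop (value of joint lever above 0.82 rad).
2. the lever is let go and has sprung back (value of joint lever below 0.1 rad and contact force between the fingers and counter below 0.2 N), for 0.1 s.
3. the latch is pulled sideways, clear of the ball (value of joint latch above 0.0095 m).
4. the drawbar is raised clear of the ball in the gripper (value of joint drawbar above 0.285 rad and contact force between the fingers and rig above 1 N), for 0.2 s.
At the end, for the whole second after the job is handed in: The drawbar stands still (under 0.06 rad/s), raised by more than 0.285 rad (coupler some 62 mm above its seat), carried by the gripper's fingers (more than 1 N between fingers and rig) and by no loose object, and the counter's lever is back at rest (under 0.1 rad) (all of step 4 and velocity of joint drawbar between -0.06 and 0.06 rad/s and contact force between rig and offcut below 0.3 N and contact force between rig and small_box below 0.3 N and contact force between rig and plug_jar below 0.3 N and value of joint lever below 0.1 rad); the arm keeps its last pose, push and grip.
It fails at once if the offcut is pushed more than 25 mm (distance of offcut from where it was at the start of the episode above 0.025 m).
It fails at once if the small box is pushed more than 25 mm (distance of small_box from where it was at the start of the episode above 0.025 m).
It fails at once if the jar is pushed more than 25 mm (distance of plug_jar from where it was at the start of the episode above 0.025 m).
It also fails if it takes over 43 s, if anything falls off the work surface, if the arm or the gripper's body presses on something with over 40 N, if the wrist force passes 120 N, or if a joint passes its speed limit or range.

ROBOT

A 7-joint arm with a two-finger parallel gripper is mounted at the origin on a cart in front of the work surface, level with it; the furniture and walls round the work are solid. World frame = base frame: x ahead of the robot, y to its left, z up, the work surface at z = 0. Lengths are in m, angles in rad, forces in N, time in s.
With the tool pointing down it reaches from about 0.425 to 0.875 m from the base axis. Payload 4.7 kg.
Tool frame: the origin (TCP) lies between the finger pads; the fingertips stand 14 mm ahead of it and the grasp point (between the pads) lies 5 mm behind it; z points along the fingers, y is the line along which they close (so a half turn about z gives the same grasp; the last joint's range is limited). The gripper opens to 87 mm and grips with 3 to 60 N. Pads are 19 mm wide; open, the fingers measure 117 mm over their backs; the gripper's body (75 mm by 190 mm) begins 51 mm behind the grasp point.
Start: joints at [1.221, 0.321, -0.07, 1.45, 0.023, 1.371, -0.057], TCP at [0.231, -0.607, 0.237] pointing down, gripper open.
Joint ranges: [-2.86, 2.86], [-0.3, 2.09], [-1.38, 1.24], [0.06, 2.45], [-1.56, 4.7], [0.09, 2.05], [-2.69, 2.69]. Speed limits (rad/s): [2.57, 2.57, 3.14, 3.14, 3.14, 3.14, 3.14].

INTERFACE

Orientations are given as a rotation vector (axis times angle).
In Python, from bench import get_state, get_image, camera_params, close_job gives the robot as it stands. The module is installed in compiled form; this text tells all that it offers.
- The arm moves only by the tool arm_command, never from a script. Its argument "motion" is a list of rows, each a list of 5 numbers: the finger opening in mm, from 0 to 87, then the shift along the tool's x, y, z in mm, then the turn about the tool's z in degrees. In form: [[gripper, x, y, z, spin], ...]. A call has 1 to 5 rows; each row is the pose to reach, as a shift and turn from the pose commanded when the call began, along the tool's axes at that moment; what a row does not reach only later rows make up. A row lasts 1/12 s, in which the tool goes at most 41.7 mm and 7.16 degrees, less where a joint would pass 70% of its speed; a pose out of reach is approached as far as the arm can. A call with a gripper value outside its range is refused whole. The fingers move at their own pace and stop on an object; "newtons" is the grip in N (left out, the last holds). Time passes only in rows, so rows that repeat a pose let the fingers close. It gives the time, the measured TCP pose, the force, the opening and the grip force at its end, in the units of the state.
- get_state(): the state, without advancing time (a new reading comes with each control period).
- get_image(name): name is "side" or "top" or "wrist"; returns (picture, depth): 420x560x3 uint8, red, green, blue; 420x560 float32, m along the optical axis (not along the pixel's ray), 0 where there is no reading.
- camera_params(name): a dict with "intrinsics" (3x3 intrinsics, pixels), "extrinsics" (4x4, takes a point from camera to world coordinates). Camera axes: x right, y down, z forward; pixel columns grow to the right and rows downward; lengths in m; the calibration is good to about 2 mm. The wrist camera is an equidistant fisheye: a pixel r from the principal point sees the ray r / f radians off the axis. A picture is of the moment at which its call begins: read the wrist's pose just before it. camera_params takes no time and is no camera call; for the wrist camera it gives the pose at the moment of the call.
- close_job(): hands the job in; it is judged then, once.
The state is a dict: "time": time; "joint_positions": joint angles; "qd": joint speeds; "joint_torque": joint torques, N m; "position": TCP position; "tool_rot": TCP orientation; "ft_force": force on the tool from outside, world axes, zero at the start; "torque": the same for the moment, N m; "grip_width": opening from 0.0 (shut) to 1.0 (fully open); "grip_force": force on a finger pad.
Only numpy, scipy, OpenCV 4.12 (cv2) and the standard library are available. Lean on these libraries where they do the work, as an engineer would, in place of code of your own. Each camera call takes 0.05 s, during which the arm holds its last target. There are 200 camera calls.

## Working session

There is one attempt and no reset: what is moved stays moved. The work goes in short steps, Python scripts to look and compute and a tool call to move; the robot and the scene stay as the last step left them, time stands still between calls to the robot, and variables do not carry over. Pictures are saved under pics/ and viewed, at most 10 in all, crops included, and the job is handed in when it is done.

Besides the shell and the picture viewer there is one more tool, called as name([rows], argument=value, ...), one row to a line, values as JSON. arm_command: Moves the arm, as the interface text tells. Its arguments: {"type":"object","properties":{"motion":{"type":"array"},"newtons":{"type":"number"}},"required":["motion"]}

```bash
mkdir -p pics; cat > h.py <<'E'
import numpy as np,cv2
from bench import *
from scipy.spatial.transform import Rotation as R
def cloud(name,tag=None):
    P=camera_params(name);K=np.array(P["intrinsics"]);T=np.array(P["extrinsics"])
    im,d=get_image(name)
    v,u=np.mgrid[:420,:560]
    p=np.stack([(u-K[0,2])/K[0,0]*d,(v-K[1,2])/K[1,1]*d,d],-1)
    w=p@T[:3,:3].T+T[:3,3]; w[d==0]=np.nan
    if tag: cv2.imwrite(f"pics/{tag}.png",im[:,:,::-1]); np.savez(f"{tag}.npz",im=im,w=w,K=K,T=T)
    return im,w
E
python3 - <<'E'
from h import *
for n in("side","top"):
    im,w=cloud(n,n+"0"); P=camera_params(n); print(n,np.round(P["extrinsics"],3).tolist())
s=get_state();print(s["time"],s["position"],s["tool_rot"],s["grip_width"])
print(R.from_rotvec(s["tool_rot"]).as_matrix().round(3))
E
```

```text
side [[-0.836, -0.352, 0.421, -0.103], [-0.548, 0.567, -0.615, 1.099], [-0.022, -0.745, -0.667, 1.163], [0.0, 0.0, 0.0, 1.0]]
top [[-0.054, -0.977, 0.207, 0.32], [-0.999, 0.052, -0.013, 0.107], [0.002, -0.208, -0.978, 1.137], [0.0, 0.0, 0.0, 1.0]]
0.1 [ 0.23108167 -0.60702118  0.23557904] [-3.08810061e+00 -5.68009689e-01  6.17333015e-04] 1.0003881991350951
[[ 0.935  0.356 -0.001]
 [ 0.356 -0.935  0.002]
 [-0.    -0.002 -1.   ]]
```

View pics/top0.png

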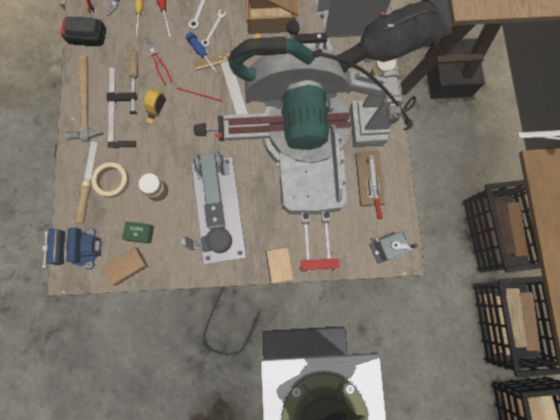

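View pics/side0.png

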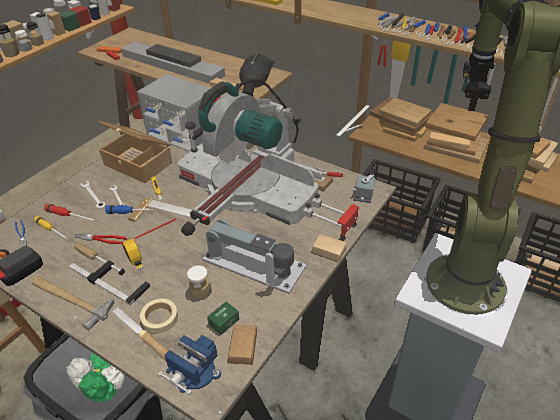

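```bash
python3 - <<'E'
from h import *
a=np.load("top0.npz");b=np.load("side0.npz")
A=cv2.resize(a["im"][225:275,355:430],None,fx=5,fy=5,interpolation=2)
B=cv2.resize(a["im"][145:275,170:260],None,fx=4,fy=4,interpolation=2)
C=cv2.resize(b["im"][165:210,345:390],None,fx=5,fy=5,interpolation=2)
o=np.zeros((530,770,3),np.uint8)
o[:250,:375]=A;o[:520,380:740]=B;o[255:480,:225]=C
cv2.imwrite("pics/crop.png",o[:,:,::-1])
w=a["w"];im=a["im"]
print(a["K"].round(1).tolist())
np.set_printoptions(linewidth=250)
print("table z",np.nanmedian(w[280:288,100:200,2]))
z=(w[232:268:1,368:420,2]*1000)
print("counter z");print(np.nan_to_num(z).astype(int)[::2,::2])
z=(w[226:260,180:240,2]*1000)
print(np.nan_to_num(z).astype(int)[::2,::2])
E
```

```text
[[402.5, 0.0, 277.0], [0.0, 402.5, 209.0], [0.0, 0.0, 1.0]]
table z 0.0008612421917860713
counter z
[[ 4  4  0  3  5  0  1  0  1  0  2  1  1  0  2  1 47  6 -1  1  1  3 -1  0  0  0]
 [ 3  3  4  3  3  2  0  1 -1  0  0  1  0 46 49 48 50 46  0  1  0  2  0  0 -1  2]
 [ 0  0  0  5  0  1  1  0  2  0  5 46 47 52 48 50 52 48  3  0 -2  1 -2  5  2  3]
 [ 0  0  1  2 40  3  3  0 47 47 48 47 49 49 48 49 52 50 47  2  3  1  1  0  3  0]
 [-2  0  4  0 39 44 49 48 51 49 46 54 46 50 49 49 49 48 48  6  4 -1  0  2  4  1]
 [ 0  2 -4  4 20 39 47 50 46 49 49 46 56 57 59 47 50 45 48 14  2  1  0  4  2  2]
 [ 0  5  8  6 16 33 48 46 49 50 49 48 58 57 56 56 58 56 57 54 59  3 -3 88  0  0]
 [ 1  6  8  5  8 26 47 49 47 48 48 51 53 56 60 58 51 57 56 56 56 63 75 88 87  0]
 [ 0  1  6  7  7 17 37 50 55 50 47 51 56 57 54 60 59 58 59 57 56 57 67 73  6  4]
 [ 1  0  5  7  6 11 29 49 48 46 50 47 46 46 50 49 53 50 45 50 48  8  0  1  3  1]
 [ 1  5  2  6 11  7 22 39 46 48 49 46 49 50 50 47 51 52 52 49 49 -1  1  2  0  0]
 [-1  0  1  5 11  5  7 31 50 46 51 46 50 51 50 49 48 45 38  0  3  1  4  2  2 -1]
 [ 0  2 -3  4  4  4 11 18 44
[... 1850 characters left out ...]
 56  49  61  62  60  93 104 107 107 107 108 105 101 104  97  77   6  10  12  10  13]
 [  0  -1  -2  -2   0  62  59   0   4   1  -1  62  65  64  66  39 101 101 100 103 101  98  90  79   5  11  13  12  11  11]
 [  0  -1   1   0  -4   0   2   0   1  -1   1   9  42  13  10  11   8  88  90  93  88   0  62   8  12  10  13   8   9  17]
 [  2   1   0   1   2   0  -1   1   3   3   2  12   9  11   5  10  11   9  10  10  15  11  13  12   8  12  13  11  12  20]
 [  0   2   0   3   1   3   1   1   2  -1   0   8   8  10  13  14   5   9   8   7   7   9  13  10  10   9   7  10   9  12]
 [  2  -2   0   1   0   3  -3   4   0  -2   3   0   7  17  21  13  10   9  10  12   8  11  10  10   8   9   8  10  12  12]]
```

View pics/crop.png

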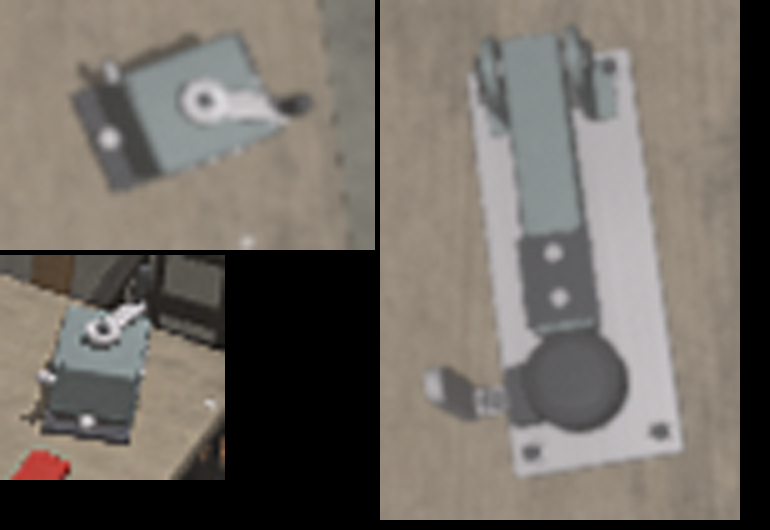

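```bash
cat >> h.py <<'E'
def ray(uv,z,K,T):
    r=np.array([(uv[0]-K[0,2])/K[0,0],(uv[1]-K[1,2])/K[1,1],1]); r=T[:3,:3]@r; c=T[:3,3]
    return (c+r*(z-c[2])/r[2])
E
python3 - <<'E'
from h import *
a=np.load("top0.npz");K,T=a["K"],a["T"];w=a["w"]
f=lambda u,v,z:ray((u,v),z,K,T)[:2]
ax=f(355+205/5-.4,225+100/5-.4,.058);pg=f(355+297/5-.4,225+103/5-.4,.086)
d=pg-ax;th=np.arctan2(d[1],d[0]);print("axis",ax,"peg",pg,np.linalg.norm(d),"peg ang deg",np.degrees(th),"yaw",np.degrees(th)+115.8)
g=lambda u,v,z:f(170+(u-380)/4-.4,145+v/4-.4,z)
c=[g(517,475,.01),g(680,450,.01),g(628,50,.01),g(470,75,.01)];print("corners",np.round(c,3).tolist())
m=np.mean(c,0);dx=(c[2]+c[3]-c[0]-c[1])/2;print("rig",m,np.degrees(np.arctan2(dx[1],dx[0])),np.linalg.norm(dx),np.linalg.norm((c[0]-c[1])))
# pins along cup centre
yaw=np.arctan2(dx[1],dx[0]);X=np.array([np.cos(yaw),np.sin(yaw)]);Y=np.array([-X[1],X[0]])
print("cup pred",m-.1*X,"seen",g(578,381,.1)); print("tab pred",m-.1*X+.077*Y)
t=w[236:250,178:190].reshape(-1,3);t=t[t[:,2]>.148];print("tab top",len(t),np.median(t,0),t.min(0),t.max(0))
for name in("top0","side0"):
    b=np.load(name+".npz")
    t=b["w"].reshape(-1,3)
    for nm,q,z0,z1,r in(("tab",m-.1*X+.077*Y,.13,.17,.03),("peg",ax+.044*d/np.linalg.norm(d),.066,.1,.02)):
        s=t[(np.hypot(*(t[:,:2]-q).T)<r)&(t[:,2]>z0)&(t[:,2]<z1)]
        if len(s):print(name,nm,len(s),s.mean(0).round(4),s.min(0).round(3),s.max(0).round(3))
# obstacles near
s=a["w"].reshape(-1,3)
for lbl,q,r in(("counter",ax,.2),("tab",m-.1*X+.077*Y,.13)):
    k=s[(np.hypot(*(s[:,:2]-q).T)<r)&(s[:,2]>.02)];print(lbl,k.max(0).round(3))
    for A in range(-180,180,30):
        e=np.degrees(np.arctan2(k[:,1]-q[1],k[:,0]-q[0]));j=k[(e>=A)&(e<A+30)]
        if len(j): print(A,"maxz",j[:,2].max().round(3),"min dist z>.1",np.hypot(*(j[j[:,2]>.1][:,:2]-q).T).min(initial=9).round(3))
E
```

```text
axis [ 0.43381749 -0.22056431] peg [ 0.42670223 -0.26004013] 0.040111936518677144 peg ang deg -100.21748948624312 yaw 15.582510513756873
corners [[0.415, 0.304], [0.427, 0.19], [0.722, 0.217], [0.709, 0.333]]
rig [0.56819938 0.2609505 ] 5.520269870960936 0.2956002128222813 0.11433640692332506
cup pred [0.46866316 0.25133071] seen [0.46624918 0.2475322 ]
tab pred [0.46125592 0.3279736 ]
tab top 45 [0.45956797 0.32735779 0.15845636] [0.44839088 0.32309053 0.15001949] [0.47081107 0.33299724 0.16403978]
top0 tab 64 [0.4585 0.3268 0.1516] [0.448 0.323 0.13 ] [0.471 0.333 0.164]
top0 peg 24 [ 0.4252 -0.2604  0.0803] [ 0.421 -0.265  0.067] [ 0.431 -0.256  0.089]
side0 tab 87 [0.4587 0.3305 0.149 ] [0.448 0.323 0.13 ] [0.472 0.336 0.168]
side0 peg 20 [ 0.4262 -0.2612  0.0786] [ 0.421 -0.268  0.066] [ 0.434 -0.252  0.09 ]
counter [ 0.633 -0.024  0.135]
-180 maxz 0.06 min dist z>.1 9.0
-150 maxz 0.063 min dist z>.1 9.0
-120 maxz 0.089 min dist z>.1 9.0
-90 maxz 0.061 min dist z>.1 9.0
-60 maxz 0.057 min dist z>.1 9.0
-30 maxz 0.06 min dist z>.1 9.0
0 maxz 0.083 min dist z>.1 9.0
30 maxz 0.135 min dist z>.1 0.189
60 maxz 0.084 min dist z>.1 9.0
90 maxz 0.085 min dist z>.1 9.0
120 maxz 0.06 min dist z>.1 9.0
150 maxz 0.06 min dist z>.1 9.0
tab [0.582 0.456 0.164]
-180 maxz 0.161 min dist z>.1 0.002
-150 maxz 0.159 min dist z>.1 0.005
-120 maxz 0.16 min dist z>.1 0.003
-90 maxz 0.162 min dist z>.1 0.003
-60 maxz 0.161 min dist z>.1 0.001
-30 maxz 0.164 min dist z>.1 0.003
0 maxz 0.164 min dist z>.1 0.003
30 maxz 0.162 min dist z>.1 0.005
60 maxz 0.162 min dist z>.1 0.002
90 maxz 0.159 min dist z>.1 0.005
120 maxz 0.161 min dist z>.1 0.002
150 maxz 0.162 min dist z>.1 0.004
```

arm_command([
  [0, 30, -25, 0, 0],
  [0, 60, -55, 0, 0],
  [0, 90, -83, 0, 0],
  [0, 120, -110, 0, 0],
  [0, 150, -138, 0, 0],
], newtons=20)

```text
time: 0.52
position: [0.3227, -0.4231, 0.236]
tool_rot: [-3.089, -0.568, 0.001]
ft_force: [0.5, 0.2, 1.0]
grip_width: 0.704
grip_force: 0.0
```

arm_command([
  [0, 30, -28, 20, 0],
  [0, 60, -56, 40, 0],
  [0, 90, -84, 60, 0],
  [0, 115, -112, 60, 0],
  [0, 115, -112, 60, 0],
])

```text
time: 0.93
position: [0.392, -0.2714, 0.1747]
tool_rot: [-3.082, -0.582, 0.001]
ft_force: [0.7, 0.6, -0.1]
grip_width: 0.326
grip_force: 0.0
```

arm_command([
  [0, 0, 3, 20, 0],
  [0, 0, 5, 50, 0],
  [0, 0, 5, 75, 0],
  [0, 0, 5, 96, 0],
  [0, 0, 5, 96, 0],
])

```text
time: 1.35
position: [0.3886, -0.2822, 0.0763]
tool_rot: [-3.083, -0.568, 0.009]
ft_force: [-0.5, 0.9, 1.0]
grip_width: 0.016
grip_force: 0.0
```

```bash
python3 - <<'E'
from h import *
o=[]
im,w=cloud("top","top1");o.append(cv2.resize(im[215:275,350:430],(400,300),interpolation=2))
im,w=cloud("side","side1");o.append(cv2.resize(im[150:210,340:420],(400,300),interpolation=2))
s=get_state();print(s["position"],s["grip_width"],s["ft_force"])
cv2.imwrite("pics/c1.png",np.hstack(o)[:,:,::-1])
E
```

```text
[ 0.39134275 -0.2839953   0.08033318] 0.012267276230181152 [-0.26299236 -0.00660488  0.43565641]
```

View pics/c1.png

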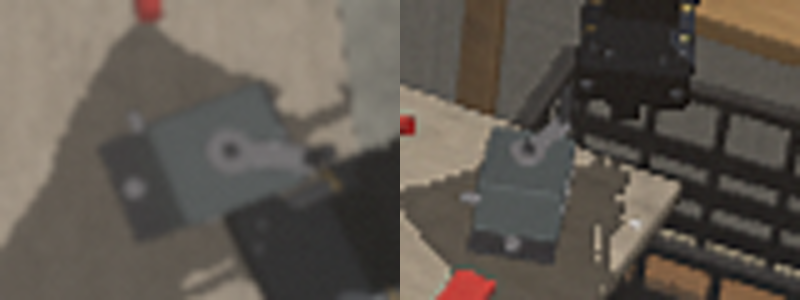

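arm_command([
  [0, 12, -6, 0, 0],
  [0, 26, -6, 0, 0],
  [0, 38, -6, 0, 0],
  [0, 50, -6, 0, 0],
  [0, 58, -6, 0, 0],
])

```text
time: 1.87
position: [0.4453, -0.2596, 0.0823]
tool_rot: [3.087, 0.567, 0.002]
ft_force: [-2.9, -2.5, 2.7]
grip_width: 0.003
grip_force: 1.9
```

arm_command([
  [0, 3, 0, 0, 0],
  [0, 3, 0, 0, 0],
])

```text
time: 2.03
position: [0.4473, -0.2573, 0.0813]
tool_rot: [3.089, 0.569, 0.0]
ft_force: [-3.3, -3.1, 1.7]
grip_width: 0.007
grip_force: 1.8
```

```bash
python3 - <<'E'
from h import *
o=[]
im,w=cloud("top","top2");o.append(cv2.resize(im[215:275,350:430],(400,300),interpolation=2))
im,w=cloud("side","side2");o.append(cv2.resize(im[150:210,340:420],(400,300),interpolation=2))
s=get_state();print(s["position"],s["grip_width"],s["ft_force"])
cv2.imwrite("pics/c2.png",np.hstack(o)[:,:,::-1])
E
```

```text
[ 0.44620972 -0.25758048  0.08088682] 0.006620697809833362 [-4.18885243 -3.46160082  3.75357722]
```

View pics/c2.png

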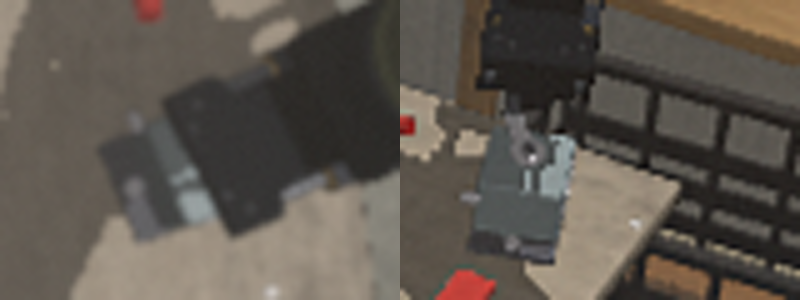

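The lever arm has swung over: in the side crop it now points up from (530,150) to (515,120). I'll push a little further until the force shows the stop.

arm_command([
  [0, 3, 0, 0, 0],
  [0, 5, 0, 0, 0],
  [0, 5, 0, 0, 0],
])

```text
time: 2.38
position: [0.4489, -0.256, 0.0804]
tool_rot: [-3.09, -0.566, 0.007]
ft_force: [-7.4, -2.9, 5.4]
grip_width: 0.007
grip_force: 4.4
```

arm_command([
  [0, 3, 0, 0, 0],
  [0, 6, 0, 0, 0],
  [0, 6, 0, 0, 0],
])

```text
time: 2.63
position: [0.4496, -0.2558, 0.0801]
tool_rot: [-3.089, -0.563, 0.023]
ft_force: [-20.1, -6.2, 14.4]
grip_width: 0.004
grip_force: 10.3
```

Force is up to 20 N with no travel, so the lever is at its stop. Retreating.

arm_command([
  [0, -15, 0, 0, 0],
  [0, -35, 0, 0, 0],
  [0, -60, 0, 0, 0],
  [0, -85, 0, 0, 0],
  [0, -85, 0, 0, 0],
])

```text
time: 3.05
position: [0.3734, -0.2843, 0.0798]
tool_rot: [-3.09, -0.561, 0.004]
ft_force: [0.3, 0.1, 0.1]
grip_width: 0.005
grip_force: 0.0
```

arm_command([
  [20, 0, 0, -40, 0],
  [20, 0, 0, -80, 0],
  [20, 0, 0, -120, 0],
  [40, 0, 0, -160, 0],
  [40, 0, 0, -160, 0],
])

```text
time: 3.47
position: [0.3824, -0.2844, 0.2489]
tool_rot: [3.079, 0.569, 0.017]
ft_force: [0.5, -1.0, 0.6]
grip_width: 0.295
grip_force: 0.0
```

```bash
python3 - <<'E'
from h import *
im,w=cloud("top","top3")
s=get_state();print(s["time"],s["position"],s["tool_rot"],s["joint_positions"],s["ft_force"])
for nm,q,z0,z1,r in(("tab",np.array([.461,.328]),.13,.17,.03),("peg",np.array([.426,-.261]),.066,.1,.03)):
    t=w.reshape(-1,3);k=t[(np.hypot(*(t[:,:2]-q).T)<r)&(t[:,2]>z0)&(t[:,2]<z1)]
    print(nm,len(k),k.mean(0).round(4) if len(k) else 0)
E
```

```text
3.5167 [ 0.38109799 -0.28365876  0.24524693] [3.08267677 0.56919385 0.01188766] [ 0.9211939  -0.05318873 -0.32312857  1.85111778 -0.0179161   1.33078825
 -0.60304749] [ 0.04135742 -0.23786912 -0.94497567]
tab 62 [0.458  0.3269 0.152 ]
peg 23 [ 0.4251 -0.2605  0.0809]
```

arm_command([
  [40, 25, -30, 0, 0],
  [40, 50, -62, 0, 0],
  [40, 75, -95, 0, 0],
  [40, 100, -128, 0, 0],
  [40, 125, -161, 0, 0],
])

```text
time: 3.93
position: [0.4371, -0.0851, 0.2393]
tool_rot: [-3.088, -0.569, 0.001]
ft_force: [1.4, -0.8, 0.4]
grip_width: 0.46
grip_force: 0.0
```

arm_command([
  [40, 20, -34, 0, 0],
  [40, 40, -68, 0, 0],
  [40, 58, -104, 0, 0],
  [40, 76, -140, 0, 0],
  [40, 94, -176, 0, 0],
])

```text
time: 4.35
position: [0.4614, 0.1129, 0.2395]
tool_rot: [-3.088, -0.57, 0.001]
ft_force: [-0.0, -0.3, 0.3]
grip_width: 0.459
grip_force: 0.0
```

arm_command([
  [40, 15, -36, 0, 3],
  [40, 30, -72, 0, 6],
  [40, 45, -108, 0, 9],
  [40, 60, -144, 0, 12],
  [40, 73, -200, 0, 15],
])

```text
time: 4.77
position: [0.4614, 0.3088, 0.2393]
tool_rot: [-3.136, -0.154, 0.002]
ft_force: [0.6, 0.1, 0.0]
grip_width: 0.458
grip_force: 0.0
```

arm_command([
  [40, 0, 0, 0, 0],
  [40, 0, 0, 0, 0],
])

```text
time: 4.93
position: [0.4582, 0.3114, 0.2392]
tool_rot: [-3.134, -0.174, 0.006]
ft_force: [0.5, -0.2, 0.6]
grip_width: 0.458
grip_force: 0.0
```

```bash
python3 - <<'E'
from h import *
s=get_state();M=R.from_rotvec(s["tool_rot"]).as_matrix();print(s["time"],s["position"],M.round(3).tolist(),s["joint_positions"],s["ft_force"],s["grip_width"])
print("shift mm",1000*M.T@(np.array([.4595,.3283,.140])-s["position"]),"yaw",np.degrees(np.arctan2(M[1,0],M[0,0])))
im,d=get_image("wrist");cv2.imwrite("pics/w1.png",im[:,:,::-1])
E
```

```text
4.9333 [0.45822317 0.31140698 0.23924047] [[0.994, 0.111, -0.004], [0.111, -0.994, 0.003], [-0.004, -0.003, -1.0]] [ 0.22700874  0.23065115 -0.99079459  1.66087554  0.19205865  1.35745951
 -2.2525667 ] [ 0.46355701 -0.17055028  0.58752841] 0.45820705644677917
shift mm [  3.48891938 -16.31917749  99.28336794] yaw 6.357702555653411
```

View pics/w1.png

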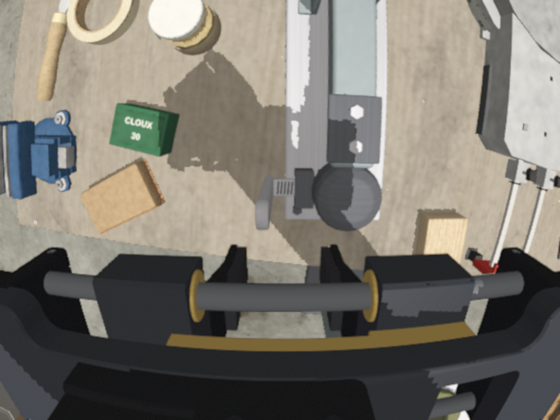

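The wrist view shows the tab at (264,205), left of the finger midline (285). That agrees with the computed 16 mm shift, so I'm descending.

arm_command([
  [40, 3, -16, 15, 0],
  [40, 3, -16, 45, 0],
  [40, 3, -16, 70, 0],
  [40, 3, -16, 90, 0],
  [40, 3, -16, 98, 0],
])

```text
time: 5.4
position: [0.4619, 0.3197, 0.1389]
tool_rot: [3.134, 0.156, -0.007]
ft_force: [-0.8, -0.7, 0.1]
grip_width: 0.459
grip_force: 0.0
```

arm_command([
  [40, 0, 0, 0, 0],
  [30, 0, 0, 0, 0],
])

```text
time: 5.57
position: [0.4633, 0.3222, 0.1428]
tool_rot: [3.138, 0.158, 0.0]
ft_force: [-0.5, -0.2, 0.9]
grip_width: 0.432
grip_force: 0.0
```

```bash
python3 - <<'E'
from h import *
s=get_state();M=R.from_rotvec(s["tool_rot"]).as_matrix()
print("shift mm",1000*M.T@(np.array([.4595,.3283,.140])-s["position"]),s["position"],s["ft_force"],s["joint_positions"])
im,d=get_image("wrist");a=cv2.resize(im[140:340,160:440],(560,400),interpolation=2)
cv2.imwrite("pics/w2.png",a[:,:,::-1])
E
```

```text
shift mm [-3.1826274  -6.43261734  2.82718241] [0.46331146 0.32221926 0.14282809] [-0.50746771 -0.18765637  0.89084489] [ 0.15196331  0.3449836  -0.95217247  1.75924098  0.3010592   1.19300133
 -2.35566262]
```

View pics/w2.png

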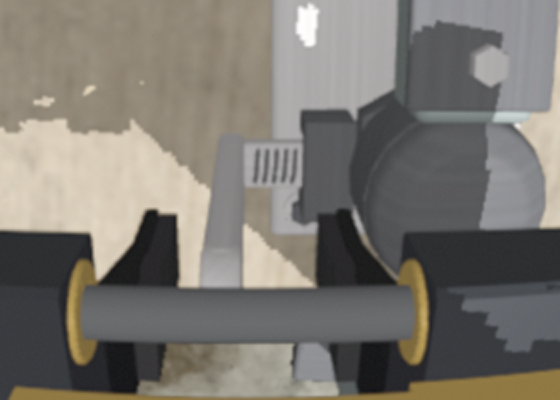

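arm_command([
  [35, -2, -4, 1, 0],
  [25, -3, -6, 2, 0],
  [10, -3, -6, 2, 0],
  [0, -3, -6, 2, 0],
  [0, -3, -6, 2, 0],
], newtons=50)

```text
time: 6.03
position: [0.4593, 0.3289, 0.1408]
tool_rot: [-3.137, -0.161, -0.001]
ft_force: [-0.5, 0.7, 0.0]
grip_width: 0.183
grip_force: 0.0
```

arm_command([
  [0, 0, 0, 0, 0],
  [0, 0, 0, 0, 0],
  [0, 0, 0, 0, 0],
  [0, 0, 0, 0, 0],
  [0, 0, 0, 0, 0],
])

```text
time: 6.45
position: [0.4594, 0.3282, 0.1406]
tool_rot: [3.137, 0.159, 0.0]
ft_force: [-0.2, -3.0, 3.7]
grip_width: 0.11
grip_force: 50.0
```

arm_command([
  [0, 0, -5, 0, 0],
  [0, 0, -10, 0, 0],
  [0, 0, -15, 0, 0],
  [0, 0, -16, 0, 0],
  [0, 0, -16, 0, 0],
])

```text
time: 6.87
position: [0.4581, 0.3414, 0.1403]
tool_rot: [3.131, 0.157, -0.002]
ft_force: [-1.2, -10.9, 7.3]
grip_width: 0.109
grip_force: 50.0
```

arm_command([
  [0, 2, -1, -9, 0],
  [0, 5, -1, -16, 0],
  [0, 8, -1, -25, 0],
  [0, 12, -1, -34, 0],
  [0, 16, -1, -43, 0],
])

```text
time: 7.28
position: [0.4716, 0.3419, 0.1804]
tool_rot: [3.128, 0.156, -0.013]
ft_force: [-3.3, -10.2, -5.0]
grip_width: 0.108
grip_force: 50.0
```

Lifting: z is up 40 mm with a load of about 5 N. Continuing along the arc.

arm_command([
  [0, 4, 0, -8, 0],
  [0, 9, 0, -17, 0],
  [0, 14, 0, -25, 0],
  [0, 20, 0, -34, 0],
  [0, 24, 0, -39, 0],
])

```text
time: 7.7
position: [0.4954, 0.345, 0.2203]
tool_rot: [3.128, 0.156, -0.014]
ft_force: [-4.8, -10.5, -2.7]
grip_width: 0.11
grip_force: 50.0
```

arm_command([
  [0, 0, 0, 0, 0],
  [0, 0, 0, 0, 0],
  [0, 0, 0, 0, 0],
  [0, 0, 0, 0, 0],
  [0, 0, 0, 0, 0],
])

```text
time: 8.12
position: [0.4953, 0.3451, 0.2199]
tool_rot: [3.128, 0.157, -0.012]
ft_force: [-4.9, -10.7, -1.3]
grip_width: 0.114
grip_force: 50.0
```

```bash
python3 - <<'E'
from h import *
im,w=cloud("side","side4")
s=get_state();print(s["time"],s["position"],s["ft_force"],s["grip_force"],np.abs(s["qd"]).max())
cv2.imwrite("pics/s4.png",cv2.resize(im[130:330,150:430],(784,560),interpolation=2)[:,:,::-1])
E
```

```text
8.1667 [0.49528914 0.34513443 0.21990614] [ -4.75252917 -10.49770737  -0.88493148] 49.99963937443681 0.0007027248443335028
```

View pics/s4.png

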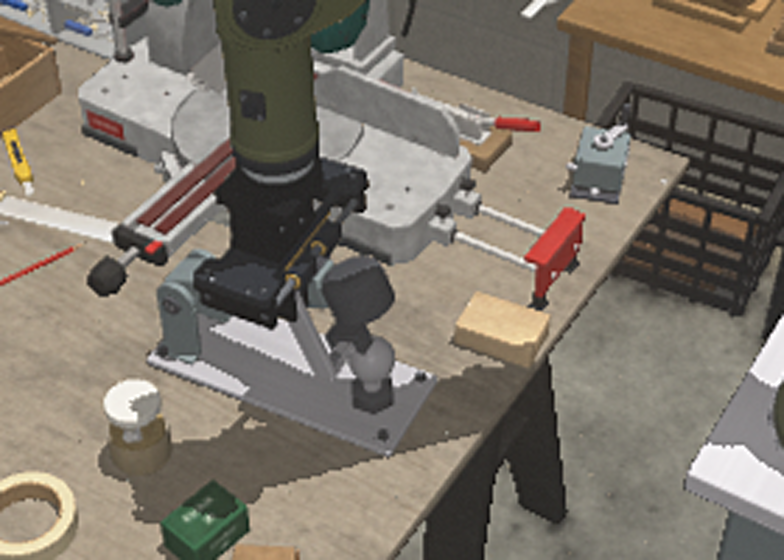

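```bash
python3 - <<'E'
import numpy as np
w=np.load("side4.npz")["w"]
for u,v in((340,275),(355,272),(370,272),(372,355)):print(w[130+int(v/2.8),150+int(u/2.8)].round(3))
E
```

```text
[0.495 0.264 0.188]
[0.484 0.256 0.192]
[0.467 0.252 0.197]
[0.466 0.257 0.087]
```

```bash
python3 -c "
from bench import *
print(close_job())"
```

```text
the job is handed in; nothing more can be done
None
```

The job is handed in: the lever was pushed to its stop and sprang back, and the gripper is holding the coupler still about 8 cm above its seat, with the offcut, box and jar untouched; no verdict was shown.

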